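Hygiene check of the chopping board

TASK

First clear the chopping board: stand every cup, jar or tamper that is on it upright on the cork mat. Then take the test pen out of its dock and, holding it upright, gently press its sprung tip onto the middle of each coloured dot on the board for a good second, in the order red, yellow, green, blue, and stand the pen back in its dock. Leave the knock box, jug and glass alone; everything cleared must still stand on the mat when you finish.

Things in the scene. Friction and masses are not known exactly. Their poses are not given: they have to be found in the camera images.
- board: Fixed chopping board of striped light and dark wood lying flat, 240 (x) x 320 (y) x 20 mm; origin at the centre of its underside, so its top is 20 mm above the origin and the counter. Its x axis is the short side.
- mat: Fixed flat cork mat, 200 (x) x 220 (y) x 4 mm thick, left or right of the board; origin at the centre of its underside.
- dock: Fixed white dock of the test pen, a block 70 x 70 x 60 mm high with a square hole 20 x 20 mm right through, straight down its middle; origin at the centre of its underside. On the side of the board away from the mat.
- pen: Loose test pen, 90 g, standing tip down in the dock, its origin then 5 mm above the dock's. Origin at the end of the relaxed tip, z up along the pen: brass tip, steel shaft 12 mm across (z 12 to 55 mm), black collar 32 mm across (z 55 to 61), orange square grip 20 x 20 mm, sides along the pen's x and y (z 61 to 127). The collar rests on the dock's top.
- pen_point (a point): Outer end of the pen's brass tip, which is a ball 8 mm across; moves with the tip as it is pressed in.
- pen_tip (a joint): How far the pen's tip is pressed into the shaft (m): 0 relaxed, 0.008 at most; spring of 0.4 N per mm.
- cup_white: White espresso cup without handle, 0.12 to 0.2 kg, open at the top, 62 mm across at the rim, 50 mm high, wall 4 mm, narrower at the foot; origin at the centre of its underside. May be absent.
- cup_blue: Blue espresso cup, the same size and shape as the white one; origin at the centre of its underside. May be absent.
- jar: Round amber glass jar with a black lid, low and wide, 0.14 to 0.24 kg, 60 mm across, 52 mm high; origin at the centre of its underside. May be absent.
- tamper: Coffee tamper standing on its foot, 0.24 to 0.4 kg: round steel foot 58 mm across and 22 mm high, thin neck, dark wooden grip 30 mm across from 45 to 80 mm above the underside, top at 85 mm; origin at the centre of its underside. May be absent.
- knock_box: Bystander: loose square steel knock box, 110 x 110 x 110 mm, beyond the board.
- jug: Bystander: loose steel milk jug with a handle, 84 mm across, 100 mm high, beyond the board.
- tumbler: Bystander: loose drinking glass, 70 mm across, 110 mm high, beyond the board.
- dot_red: Flat red sampling dot, 24 mm across on a white sticker 30 mm across, stuck on top of the board (a cup or jar may stand on it); origin at its centre, on the board's top surface.
- dot_yellow: Flat yellow sampling dot, 24 mm across on a white sticker 30 mm across, stuck on top of the board (a cup or jar may stand on it); origin at its centre, on the board's top surface.
- dot_green: Flat green sampling dot, 24 mm across on a white sticker 30 mm across, stuck on top of the board (a cup or jar may stand on it); origin at its centre, on the board's top surface.
- dot_blue: Flat blue sampling dot, 24 mm across on a white sticker 30 mm across, stuck on top of the board (a cup or jar may stand on it); origin at its centre, on the board's top surface.

How it is judged:
On the way, in this order (a step that is already met when the one before it is completed fails the run):
1. everything that stood on the board stands upright on the cork mat, let go (x of cup_white in the frame of mat between -0.1 and 0.1 m and y of cup_white in the frame of mat between -0.11 and 0.11 m and z of cup_white in the frame of mat between 0 and 0.01 m and angle between each of cup_white, cup_blue, jar, tamper's own z axis and vertical below 0.15 rad and linear speed of each of cup_white, cup_blue, jar, tamper below 0.03 m/s and contact force between the fingers and cup_white below 0.1 N and x of cup_blue in the frame of mat between -0.1 and 0.1 m and y of cup_blue in the frame of mat between -0.11 and 0.11 m and z of cup_blue in the frame of mat between 0 and 0.01 m and contact force between the fingers and cup_blue below 0.1 N and x of jar in the frame of mat between -0.1 and 0.1 m and y of jar in the frame of mat between -0.11 and 0.11 m and z of jar in the frame of mat between 0 and 0.01 m and contact force between the fingers and jar below 0.1 N and x of tamper in the frame of mat between -0.1 and 0.1 m and y of tamper in the frame of mat between -0.11 and 0.11 m and z of tamper in the frame of mat between 0 and 0.01 m and contact force between the fingers and tamper below 0.1 N), for 0.2 s.
2. the pen's sprung tip is pressed onto the red dot and kept there (horizontal distance between pen_point and dot_red below 0.01 m and height (world z) of pen_point below 0.026 m and value of joint pen_tip above 0.0015 m and angle between pen's own z axis and vertical below 0.35 rad and contact force between pen and board above 0.3 N), for 0.7 s.
3. the pen's sprung tip is pressed onto the yellow dot and kept there (horizontal distance between pen_point and dot_yellow below 0.01 m and height (world z) of pen_point below 0.026 m and value of joint pen_tip above 0.0015 m and angle between pen's own z axis and vertical below 0.35 rad and contact force between pen and board above 0.3 N), for 0.7 s.
4. the pen's sprung tip is pressed onto the green dot and kept there (horizontal distance between pen_point and dot_green below 0.01 m and height (world z) of pen_point below 0.026 m and value of joint pen_tip above 0.0015 m and angle between pen's own z axis and vertical below 0.35 rad and contact force between pen and board above 0.3 N), for 0.7 s.
5. the pen's sprung tip is pressed onto the blue dot and kept there (horizontal distance between pen_point and dot_blue below 0.01 m and height (world z) of pen_point below 0.026 m and value of joint pen_tip above 0.0015 m and angle between pen's own z axis and vertical below 0.35 rad and contact force between pen and board above 0.3 N), for 0.7 s.
At the end, for the whole second after the job is handed in: Every cup, jar and tamper present stands upright (within 0.15 rad) and still with its centre over the cork mat, and the pen stands in its dock, collar down on the block (within 14 mm sideways, within 5 mm in height, tilt under 0.12 rad), released (all of step 1 and horizontal distance between pen and dock below 0.014 m and z of pen in the frame of dock between 0 and 0.01 m and angle between pen's own z axis and vertical below 0.12 rad and linear speed of pen below 0.03 m/s); the robot touches nothing.
It fails at once if the steel knock box is shoved or tipped (more than 30 mm) (distance of knock_box from where it was at the start of the episode above 0.03 m).
It fails at once if the milk jug is shoved or tipped (more than 30 mm) (distance of jug from where it was at the start of the episode above 0.03 m).
It fails at once if the glass is shoved or tipped (more than 30 mm) (distance of tumbler from where it was at the start of the episode above 0.03 m).
It fails at once if the pen is rammed into the board (over 15 N) (contact force between pen and board above 15 N).
Of cup_white, cup_blue, jar, tamper only 3 to 4 are there at a start; the rules pass over those that are not, and their reading is None.
At some moment in a run one of cup_white, cup_blue, jar, tamper may be knocked a few centimetres aside while the robot is not near it.
It also fails if it takes over 210 s, if anything falls off the work surface, if the arm or the gripper's body presses on something with over 40 N, if the wrist force passes 120 N, or if a joint passes its speed limit or range.

ROBOT

A 7-joint arm with a two-finger parallel gripper is mounted at the origin on the work surface. World frame = base frame: x ahead of the robot, y to its left, z up, the work surface at z = 0. Lengths are in m, angles in rad, forces in N, time in s.
With the tool pointing down it reaches from about 0.4 to 0.85 m from the base axis. Payload 10.4 kg.
Tool frame: the origin (TCP) lies at the very end of the fingers, on their centre line; the grasp point (between the pads) lies 19 mm behind it; z points along the fingers, y is the line along which they close (so a half turn about z gives the same grasp; the last joint's range is limited). The gripper opens to 87 mm and grips with 3 to 60 N. Pads are 19 mm wide; open, the fingers measure 117 mm over their backs; the gripper's body (75 mm by 190 mm) begins 51 mm behind the grasp point.
Start: joints at [-1.139, 0.332, -0.065, 1.46, 0.022, 1.35, -0.088], TCP at [0.275, 0.561, 0.223] pointing down, gripper open.
Joint ranges: [-2.6, 2.6], [-0.5, 2.12], [-1.47, 1.34], [0.16, 2.42], [-1.27, 4.41], [0.06, 2.06], [-2.6, 2.6]. Speed limits (rad/s): [2.22, 2.22, 2.79, 2.79, 3.14, 3.14, 3.14].

INTERFACE

Orientations are given as a unit quaternion [x, y, z, w].
In Python, from bench import status, camera, order gives the robot as it stands.
- The arm moves only by the tool jog_arm, never from a script. Its argument "plan" is a list of rows, each a list of 7 numbers: the turn, a rotation vector about the tool's x, y, z in rad, then the shift along the tool's x, y, z in mm, then the opening, from -1 (shut) to 1 (fully open). A call has 1 to 12 rows; each row is the pose to reach, as a shift and turn from the pose commanded when the call began, along the tool's axes at that moment; what a row does not reach only later rows make up. A row lasts 1/10 s, in which the tool goes at most 50 mm and 8.59 degrees, less where a joint would pass 70% of its speed; a pose out of reach is approached as far as the arm can. A call with a gripper value outside its range is refused whole. The fingers move at their own pace and stop on an object; "squeeze" is the grip in N (left out, the last holds). Time passes only in rows, so rows that repeat a pose let the fingers close. It gives the time, the measured TCP pose, the force, the opening and the grip force at its end, in the units of the state.
- status.read_state(): the state, without advancing time (a new reading comes with each control period).
- camera(name): name is "side" or "top" or "wrist"; returns a dict with "image" (420x560x3 uint8, red, green, blue), "z_map" (420x560 float32, m along the optical axis (not along the pixel's ray), 0 where there is no reading), "fx", "fy", "cx", "cy" (pixels), "world_from_camera" (4x4, takes a point from camera to world coordinates); the wrist camera has in their place "mount" (4x4, takes a point from camera to tool coordinates, whose origin is the TCP and whose axes are the flange's). Camera axes: x right, y down, z forward; pixel columns grow to the right and rows downward; lengths in m; the calibration is good to about 2 mm. The wrist camera is an equidistant fisheye: a pixel r from the principal point sees the ray r / f radians off the axis. A picture is of the moment at which its call begins: read the wrist's pose just before it.
- order.close_job(): hands the job in; it is judged then, once.
The state is a dict: "time": time; "joint_positions": joint angles; "joint_vel": joint speeds; "joint_torque": joint torques, N m; "ee_pos": TCP position; "eef_rot": TCP orientation; "ft_force": force on the tool from outside, world axes, zero at the start; "torque": the same for the moment, N m; "width": finger opening in m; "grip_force": force on a finger pad.
Only numpy, scipy, OpenCV 4.12 (cv2) and the standard library are available. Lean on these libraries where they do the work, as an engineer would, in place of code of your own. Each camera call takes 0.05 s, during which the arm holds its last target. There are 200 camera calls.

## Working session

There is one attempt and no reset: what is moved stays moved. The work goes in short steps, Python scripts to look and compute and a tool call to move; the robot and the scene stay as the last step left them, time stands still between calls to the robot, and variables do not carry over. Pictures are saved under pics/ and viewed, at most 14 in all, crops included, and the job is handed in when it is done.

Besides the shell and the picture viewer there is one more tool, called after "Call:" as a command line: name --pt "numbers of a row" for each row, then --argument value for the rest. jog_arm: Moves the arm, as the interface text tells. Its arguments: {"type":"object","properties":{"plan":{"type":"array"},"squeeze":{"type":"number"}},"required":["plan"]}

```bash
mkdir -p pics; ls
python3 - <<'E'
from bench import status,camera,order
import cv2,numpy as np
s=status.read_state();print(s)
for n in("top","side"):
    c=camera(n);cv2.imwrite(f"pics/{n}0.png",cv2.resize(c["image"][:,:,::-1],(800,600),interpolation=cv2.INTER_CUBIC))
    np.savez(f"{n}0.npz",**c)
    print(n,c["fx"],c["fy"],c["cx"],c["cy"],np.round(c["world_from_camera"],4).tolist())
E
```

```text
pics
{'time': 0.0, 'joint_positions': array([-1.13858339,  0.33285361, -0.06471222,  1.46097441,  0.02159459,
        1.34990679, -0.08853469]), 'joint_vel': array([-4.97998571e-04,  1.24754947e-03, -9.44422457e-05,  2.09872823e-03,
        6.77835738e-04, -6.65460853e-04,  2.10475035e-03]), 'joint_torque': array([-1.01581420e-03, -6.23265338e+01,  2.39437725e-02, -3.89899278e+01,
       -6.15045056e-02,  3.98312195e-02,  1.03131570e-04]), 'ee_pos': array([0.27437887, 0.56110085, 0.22174958]), 'eef_rot': array([ 2.25452755e-01,  9.74253833e-01, -7.10922879e-04, -1.33703245e-04]), 'ft_force': array([-0.62231447,  0.82096401, -0.17248194]), 'torque': array([ 0.00047801, -0.07610544, -0.00430661]), 'grip_force': 0.0, 'width': 0.08681976778897721}
top 455.65666030428736 455.65666030428736 275.0088509854261 214.37698650481698 [[0.0145, -0.9839, 0.1783, 0.4369], [-0.9997, -0.0181, -0.0189, 0.0173], [0.0219, -0.1779, -0.9838, 1.0438], [0.0, 0.0, 0.0, 1.0]]
side 437.0398673434718 437.0398673434718 281.1351072862441 214.3000234944533 [[0.9526, -0.18, 0.2454, 0.4032], [-0.3043, -0.5703, 0.763, -0.7344], [0.0026, -0.8015, -0.598, 0.6279], [0.0, 0.0, 0.0, 1.0]]
```

View pics/top0.png

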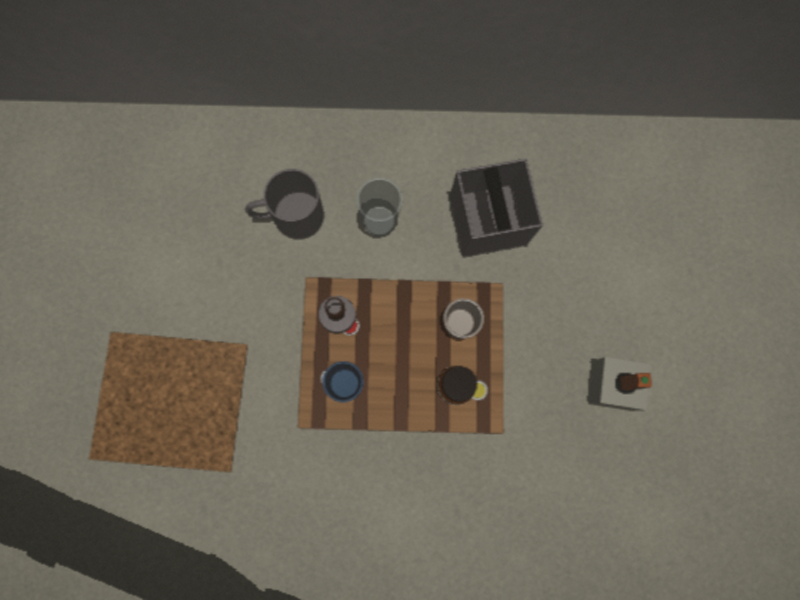

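View pics/side0.png

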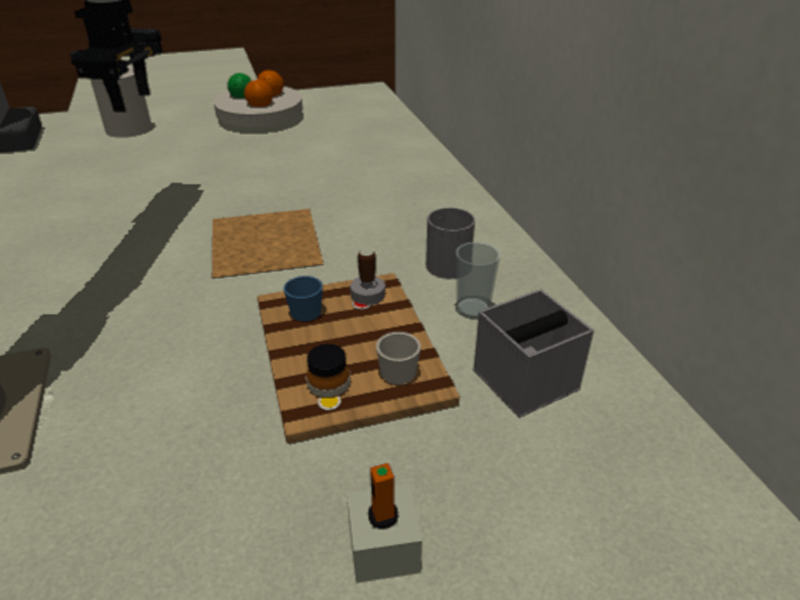

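The top view shows the tamper at (338,314), blue cup at (343,382), white cup at (463,319), jar at (459,384), mat around (170,402) and dock at (625,383). In the side view the pen grip top is at (382,470). All four objects are present. The red and yellow dots show in part, and a sliver of sticker shows beside the blue cup.

```bash
cat > h.py <<'E'
import numpy as np,cv2
from bench import status,camera,order
from scipy.spatial.transform import Rotation as R
K=560/800
def cloud(c):
    v,u=np.mgrid[:420,:560]; z=c["z_map"]
    p=np.stack([(u-c["cx"])/c["fx"]*z,(v-c["cy"])/c["fy"]*z,z,np.ones_like(z)],-1)@np.asarray(c["world_from_camera"]).T
    p[z<=0]=np.nan; return p[...,:3]
def ray(c,px,h):  # px in 800x600 picture -> world at height h
    T=np.asarray(c["world_from_camera"]); u,v=px[0]*K,px[1]*K
    d=T[:3,:3]@np.array([(u-c["cx"])/c["fx"],(v-c["cy"])/c["fy"],1]); o=T[:3,3]
    return o+d*(h-o[2])/d[2]
def tri(c1,p1,c2,p2):
    A=[];b=[]
    for c,p in((c1,p1),(c2,p2)):
        o=np.asarray(c["world_from_camera"])[:3,3]; d=ray(c,p,0)-o; d/=np.linalg.norm(d)
        P=np.eye(3)-np.outer(d,d); A.append(P); b.append(P@o)
    return np.linalg.lstsq(np.vstack(A),np.hstack(b),rcond=None)[0]
def circ(p): # fit circle to xy
    A=np.c_[2*p[:,:2],np.ones(len(p))]; s=np.linalg.lstsq(A,(p[:,:2]**2).sum(1),rcond=None)[0]
    return s[0],s[1],np.sqrt(s[2]+s[0]**2+s[1]**2)
E
python3 - <<'E'
from h import *
np.set_printoptions(precision=4,suppress=True)
t=dict(np.load("top0.npz"));s=dict(np.load("side0.npz"))
C={"top":cloud(t),"side":cloud(s)}
print("board",[ray(t,p,.02)[:2] for p in((305,278),(503,283),(502,433),(299,429))])
print("mat",[ray(t,p,.004)[:2] for p in((110,333),(247,344),(232,471),(90,459))])
for n in C:
  for q,px in dict(top=[("jar",(459,384)),("board",(400,400)),("mat",(170,402)),("count",(260,480)),("dock",(610,400)),("pen",(644,380))],side=[("jar",(327,355)),("board",(360,410)),("mat",(262,242)),("dock",(362,535)),("pen",(382,471)),("tamp",(367,253))])[n]:
    print(n,q,C[n][int(px[1]*K),int(px[0]*K)])
print("tri jar",tri(t,(459,384),s,(327,353)),"pen",tri(t,(645,380),s,(382,470)),"tamper",tri(t,(335,302),s,(367,252)))
print("tri cups: white",tri(t,(463,319),s,(398,347)),tri(t,(343,380),s,(304,287)))
P=np.vstack([C[n].reshape(-1,3) for n in C])
for n,px,h,zr in(("white",(463,319),.07,(.06,.075)),("blue",(343,382),.07,(.06,.075)),("jar",(459,384),.07,(.06,.08)),("tamper",(335,305),.1,(.07,.11)),("tamperfoot",(338,314),.042,(.033,.048)),("pen",(645,380),.13,(.1,.14)),("dock",(625,383),.06,(.055,.064))):
  w=ray(t,px,h)
  for m in("top","side"):
    Q=C[m].reshape(-1,3);Q=Q[(np.linalg.norm(Q[:,:2]-w[:2],axis=1)<.05)&(Q[:,2]>zr[0])&(Q[:,2]<zr[1])]
    if len(Q)>5: print(n,m,len(Q),w[:2],"mid",(Q.min(0)+Q.max(0))/2,"ext",np.ptp(Q,axis=0),"zmax",Q[:,2].max(),"circ",np.round(circ(Q),4))
E
```

```text
board [array([0.666 , 0.1395]), array([ 0.6639, -0.1797]), array([ 0.426 , -0.1744]), array([0.4276, 0.1395])]
mat [array([0.5736, 0.4483]), array([0.5597, 0.2297]), array([0.3622, 0.2421]), array([0.3774, 0.461 ])]
top jar [ 0.4989 -0.1009  0.0719]
top board [ 0.4742 -0.0156  0.0196]
top mat [0.4671 0.3477 0.0028]
top count [0.3491 0.1987 0.0018]
top dock [ 0.4776 -0.3314  0.0593]
top pen [ 0.5032 -0.3532  0.1328]
side jar [ 0.5007 -0.0973  0.0716]
side board [ 0.5274 -0.1631  0.0214]
side mat [0.4639 0.3425 0.0044]
side dock [ 0.4785 -0.3689  0.0607]
side pen [ 0.5058 -0.3525  0.1324]
side tamp [ 0.6474  0.2489 -0.0003]
tri jar [ 0.4995 -0.1012  0.0768] pen [ 0.5043 -0.3552  0.1358] tamper [0.6102 0.0842 0.1062]
tri cups: white [ 0.5977 -0.1087  0.0683] [0.5015 0.0711 0.0696]
white top 194 [ 0.5957 -0.1082] mid [ 0.5977 -0.1093  0.0674] ext [0.0597 0.0597 0.0146] zmax 0.07471779327464723 circ [ 0.5973 -0.1091  0.0282]
white side 329 [ 0.5957 -0.1082] mid [ 0.5995 -0.1089  0.0663] ext [0.0596 0.0628 0.0126] zmax 0.0726353248671191 circ [ 0.5995 -0.1096  0.0282]
blue top 205 [0.4976 
[... 975 characters left out ...]
 [0.6046 0.0834] mid [0.6082 0.0842 0.0406] ext [0.0574 0.0572 0.0148] zmax 0.047968982398209015 circ [0.6072 0.0824 0.0215]
pen top 158 [ 0.5034 -0.3574] mid [ 0.5037 -0.3557  0.1189] ext [0.02   0.0221 0.0343] zmax 0.1360631796726044 circ [ 0.5033 -0.3543  0.0089]
pen side 397 [ 0.5034 -0.3574] mid [ 0.5055 -0.3554  0.1175] ext [0.0213 0.0214 0.035 ] zmax 0.13500723698628214 circ [ 0.505  -0.3564  0.0091]
dock top 787 [ 0.5035 -0.3552] mid [ 0.5041 -0.3564  0.0595] ext [0.0773 0.0797 0.0089] zmax 0.06397090973099673 circ [ 0.5038 -0.3562  0.0316]
dock side 1513 [ 0.5035 -0.3552] mid [ 0.5056 -0.3544  0.0595] ext [0.0779 0.0797 0.0089] zmax 0.06390084117675188 circ [ 0.5055 -0.355   0.0318]
```

Call:
jog_arm --pt "0 0 -0.1 -100 -82 10 1" --pt "0 0 -0.25 -200 -164 30 1" --pt "0 0 -0.4548 -300 -246 60 1" --pt "0 0 -0.4548 -417 -341 60 1" --pt "0 0 -0.4548 -417 -341 60 1" --pt "0 0 -0.4548 -417 -341 60 1" --pt "0 0 -0.4548 -417 -341 60 1" --pt "0 0 -0.4548 -417 -341 60 1" --pt "0 0 -0.4548 -417 -341 60 1" --pt "0 0 -0.4548 -417 -341 60 1" --pt "0 0 -0.4548 -417 -341 60 1" --pt "0 0 -0.4548 -417 -341 60 1" --squeeze 15

```text
time: 1.3
ee_pos: [0.5006, 0.0654, 0.1618]
eef_rot: [0.004, 1.0, -0.001, -0.0]
ft_force: [-0.2, 1.7, -0.1]
width: 0.0869
grip_force: 0.0
```

Call:
jog_arm --pt "0 0 0 0 0 30 1" --pt "0 0 0 0 0 30 1" --pt "0 0 0 0 0 30 1"

```text
time: 1.6
ee_pos: [0.4988, 0.0722, 0.1325]
eef_rot: [-0.0, 1.0, -0.0, -0.001]
ft_force: [0.7, 0.8, 1.0]
width: 0.0867
grip_force: 0.0
```

```bash
cat > look.py <<'E'
from h import *
import sys
np.set_printoptions(precision=4,suppress=True)
# track: last known approx xy given as name:x,y,ztop
def find(items):
    C={m:cloud(camera(m)) for m in("top","side")}
    for n,x,y,zlo,zhi,r in items:
        for m in C:
            Q=C[m].reshape(-1,3);Q=Q[(np.hypot(Q[:,0]-x,Q[:,1]-y)<r)&(Q[:,2]>zlo)&(Q[:,2]<zhi)]
            if len(Q)>5: print(n,m,len(Q),"mid",(Q.min(0)+Q.max(0))[:2]/2,"ext",np.ptp(Q,axis=0)[:2],"ztop",np.percentile(Q[:,2],90))
E
python3 - <<'E'
from h import *
s=status.read_state();p=s["ee_pos"];print(p,R.from_quat(s["eef_rot"]).as_matrix().round(3).tolist())
c=camera("wrist");cv2.imwrite("pics/w1.png",c["image"][:,:,::-1]);np.savez("w1.npz",**c);print(c["fx"],c["cx"],c["cy"],np.round(c["mount"],4).tolist())
E
```

```text
[0.49879729 0.07222848 0.13253435] [[-1.0, -0.001, -0.002], [-0.001, 1.0, -0.0], [0.002, -0.0, -1.0]]
325.19226210127806 277.79935522172116 208.05607964825575 [[-0.0002, -0.9569, -0.2906, 0.0809], [1.0, -0.0002, -0.0, -0.0001], [-0.0, -0.2906, 0.9569, -0.161], [0.0, 0.0, 0.0, 1.0]]
```

View pics/w1.png

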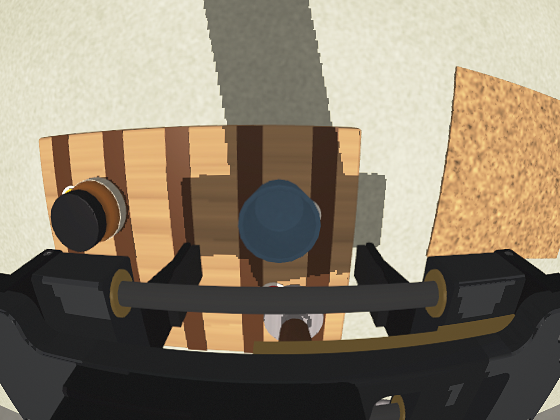

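The cup is at (280,222), centred between the fingers. The tamper is at (295,325) and the jar lid at (78,218).

Call:
jog_arm --pt "0 0 0 -1 0 45 1" --pt "0 0 0 -1 0 80 1" --pt "0 0 0 -1 0 90 1" --pt "0 0 0 -1 0 90 -1" --pt "0 0 0 -1 0 90 -1" --pt "0 0 0 -1 0 90 -1" --pt "0 0 0 -1 0 90 -1" --pt "0 0 0 -1 0 90 -1" --pt "0 0 0 -1 0 90 -1" --pt "0 0 0 -1 0 90 -1" --pt "0 0 0 -1 0 70 -1" --pt "0 0 0 -1 0 40 -1"

```text
time: 2.85
ee_pos: [0.4991, 0.0716, 0.092]
eef_rot: [0.0, 1.0, -0.001, -0.002]
ft_force: [0.0, 0.1, -1.1]
width: 0.0608
grip_force: 15.0
```

Call:
jog_arm --pt "0 0 0 -2 20 -40 -1" --pt "0 0 0 -5 60 -50 -1" --pt "0 0 0 -8 105 -50 -1" --pt "0 0 0 -11 150 -50 -1" --pt "0 0 0 -14 195 -50 -1" --pt "0 0 0 -17 240 -50 -1" --pt "0 0 0 -20 280 -50 -1" --pt "0 0 0 -20 310 -30 -1" --pt "0 0 0 -20 324 0 -1" --pt "0 0 0 -20 324 35 -1" --pt "0 0 0 -20 324 45 -1" --pt "0 0 0 -20 324 45 -1"

```text
time: 4.05
ee_pos: [0.5197, 0.3948, 0.0463]
eef_rot: [0.0, 1.0, -0.001, -0.001]
ft_force: [-1.2, -0.3, -0.3]
width: 0.0609
grip_force: 15.0
```

Call:
jog_arm --pt "0 0 0 0 0 10 -1" --pt "0 0 0 0 0 19 -1" --pt "0 0 0 0 0 19 -1" --pt "0 0 0 0 0 19 1" --pt "0 0 0 0 0 19 1" --pt "0 0 0 0 0 19 1" --pt "0 0 0 0 0 -20 1" --pt "0 0 0 0 0 -60 1" --pt "0 0 0 0 -40 -90 1" --pt "0 0 0 0 -80 -90 1"

```text
time: 5.05
ee_pos: [0.5222, 0.3173, 0.1427]
eef_rot: [-0.001, 1.0, 0.003, 0.003]
ft_force: [1.5, 0.3, -0.7]
width: 0.0868
grip_force: 0.0
```

Run:
```python
from look import *
find([("white",.598,-.109,.06,.08,.05),("blue",.519,.396,.04,.06,.055),("jar",.4995,-.1025,.06,.08,.05),("tamper",.607,.0845,.07,.11,.05)])
s=status.read_state();print(s["ee_pos"],s["time"])
```

```text
white top 195 mid [ 0.5974 -0.1091] ext [0.0602 0.0591] ztop 0.07175255105749916
white side 326 mid [ 0.5994 -0.1081] ext [0.06   0.0625] ztop 0.07082970495792523
blue top 47 mid [0.4926 0.3901] ext [0.0096 0.0358] ztop 0.05572928149754817
blue side 220 mid [0.5204 0.394 ] ext [0.0594 0.0656] ztop 0.054677866200147064
jar top 492 mid [ 0.4991 -0.1026] ext [0.0511 0.0527] ztop 0.07451589910604914
jar side 515 mid [ 0.5002 -0.1019] ext [0.0525 0.0565] ztop 0.07352532005908807
tamper top 94 mid [0.6057 0.0843] ext [0.0289 0.0276] ztop 0.10462425910331116
tamper side 183 mid [0.6079 0.0819] ext [0.0288 0.0245] ztop 0.10234173672417812
[0.5227 0.3099 0.1394] 5.15
```

Call:
jog_arm --pt "0 0 0 5 -40 -10 1" --pt "0 0 0 8 -90 -10 1" --pt "0 0 0 12 -140 -10 1" --pt "0 0 0 16 -190 -10 1" --pt "0 0 0 20 -240 -10 1" --pt "0 0 0 20 -290 -10 1" --pt "0 0 0 20 -340 -10 1" --pt "0 0 0 20 -385 -10 1" --pt "0 0 0 20 -410 -5 1" --pt "0 0 0 20 -418 0 1" --pt "0 0 0 20 -418 10 1" --pt "0 0 0 20 -418 10 1"

```text
time: 6.35
ee_pos: [0.4997, -0.1002, 0.1259]
eef_rot: [-0.001, 1.0, 0.0, -0.001]
ft_force: [-1.1, 1.0, -0.1]
width: 0.087
grip_force: 0.0
```

Call:
jog_arm --pt "0 0 0 0 0 0 1" --pt "0 0 0 0 0 0 1"

```text
time: 6.55
ee_pos: [0.5007, -0.1007, 0.1277]
eef_rot: [-0.001, 1.0, 0.0, 0.0]
ft_force: [0.7, 0.9, 0.4]
width: 0.087
grip_force: 0.0
```

Call:
jog_arm --pt "0 0 0 1 -2 45 1" --pt "0 0 0 1 -2 80 1" --pt "0 0 0 1 -2 92 1" --pt "0 0 0 1 -2 92 -1" --pt "0 0 0 1 -2 92 -1" --pt "0 0 0 1 -2 92 -1" --pt "0 0 0 1 -2 92 -1" --pt "0 0 0 1 -2 92 -1" --pt "0 0 0 1 -2 92 -1" --pt "0 0 0 1 -2 92 -1" --pt "0 0 0 1 -2 72 -1" --pt "0 0 0 1 -2 42 -1" --squeeze 20

```text
time: 7.75
ee_pos: [0.498, -0.104, 0.085]
eef_rot: [0.0, 1.0, -0.0, -0.002]
ft_force: [0.7, 0.2, -1.6]
width: 0.0581
grip_force: 20.0
```

Call:
jog_arm --pt "0 0 0 0 10 -45 -1" --pt "0 0 0 5 50 -60 -1" --pt "0 0 0 10 95 -60 -1" --pt "0 0 0 18 140 -60 -1" --pt "0 0 0 26 185 -60 -1" --pt "0 0 0 34 230 -60 -1" --pt "0 0 0 42 275 -60 -1" --pt "0 0 0 50 320 -60 -1" --pt "0 0 0 58 365 -60 -1" --pt "0 0 0 66 410 -60 -1" --pt "0 0 0 74 455 -60 -1" --pt "0 0 0 76 495 -60 -1"

```text
time: 8.95
ee_pos: [0.422, 0.3933, 0.1457]
eef_rot: [-0.001, 1.0, 0.0, -0.0]
ft_force: [-0.1, 0.5, -1.8]
width: 0.0583
grip_force: 20.0
```

Call:
jog_arm --pt "0 0 0 0 10 10 -1" --pt "0 0 0 0 10 50 -1" --pt "0 0 0 0 10 90 -1" --pt "0 0 0 0 10 110 -1" --pt "0 0 0 0 10 117 -1" --pt "0 0 0 0 10 117 -1" --pt "0 0 0 0 10 117 -1"

```text
time: 9.65
ee_pos: [0.4242, 0.4014, 0.0299]
eef_rot: [0.0, 1.0, 0.001, 0.001]
ft_force: [-0.0, 0.3, -2.1]
width: 0.0581
grip_force: 20.0
```

Call:
jog_arm --pt "0 0 0 0 0 6 -1" --pt "0 0 0 0 0 9 -1" --pt "0 0 0 0 0 9 -1" --pt "0 0 0 0 0 9 1" --pt "0 0 0 0 0 9 1" --pt "0 0 0 0 0 9 1" --pt "0 0 0 0 0 -30 1" --pt "0 0 0 0 0 -80 1" --pt "0 0 0 0 -30 -110 1" --pt "0 0 0 -20 -80 -120 1" --pt "0 0 0 -45 -130 -120 1" --pt "0 0 0 -60 -180 -120 1"

```text
time: 10.85
ee_pos: [0.4805, 0.2316, 0.1494]
eef_rot: [-0.0, 1.0, 0.001, 0.001]
ft_force: [1.6, 0.7, -0.3]
width: 0.0866
grip_force: 0.0
```

Run:
```python
from look import *
find([("white",.598,-.109,.06,.08,.05),("blue",.52,.395,.04,.06,.05),("jar",.424,.401,.045,.07,.05),("tamper",.607,.0845,.07,.11,.05)])
s=status.read_state();print(s["ee_pos"],s["time"])
```

```text
white top 196 mid [ 0.5976 -0.1092] ext [0.0602 0.0594] ztop 0.072037388609838
white side 319 mid [ 0.5997 -0.1082] ext [0.0595 0.0629] ztop 0.07057296468011284
blue side 124 mid [0.527  0.3942] ext [0.0475 0.063 ] ztop 0.054573661671460286
jar side 206 mid [0.4241 0.3977] ext [0.0524 0.0528] ztop 0.057886599441812514
tamper top 94 mid [0.6056 0.0845] ext [0.0289 0.0275] ztop 0.10426162382866137
tamper side 183 mid [0.6078 0.0806] ext [0.0287 0.022 ] ztop 0.10276601888257568
[0.4823 0.2254 0.149 ] 10.95
```

Call:
jog_arm --pt "0 0 0 0 -40 0 1" --pt "0 0 0 0 -90 0 1" --pt "0 0 0 -10 -140 0 1" --pt "0 0 0 -30 -185 0 1" --pt "0 0 0 -55 -225 0 1" --pt "0 0 0 -80 -265 0 1" --pt "0 0 0 -100 -305 0 1" --pt "0 0 0 -115 -331 0 1" --pt "0 0 0 -115 -331 20 1" --pt "0 0 0 -115 -331 20 1" --pt "0 0 0 -115 -331 20 1" --pt "0 0 0 -115 -331 20 1"

```text
time: 12.15
ee_pos: [0.5947, -0.0969, 0.1293]
eef_rot: [-0.001, 1.0, 0.0, 0.0]
ft_force: [0.2, 0.3, 0.4]
width: 0.0868
grip_force: 0.0
```

Call:
jog_arm --pt "0 0 0 0 0 0 1" --pt "0 0 0 0 0 0 1" --pt "0 0 0 0 0 0 1"

```text
time: 12.45
ee_pos: [0.5945, -0.0977, 0.1289]
eef_rot: [-0.0, 1.0, 0.0, 0.0]
ft_force: [0.3, -0.0, 0.4]
width: 0.0871
grip_force: 0.0
```

Call:
jog_arm --pt "0 0 0 -4 -11 20 1" --pt "0 0 0 -4 -11 60 1" --pt "0 0 0 -4 -11 87 1" --pt "0 0 0 -4 -11 87 -1" --pt "0 0 0 -4 -11 87 -1" --pt "0 0 0 -4 -11 87 -1" --pt "0 0 0 -4 -11 87 -1" --pt "0 0 0 -4 -11 87 -1" --pt "0 0 0 -4 -11 87 -1" --pt "0 0 0 -4 -11 87 -1" --pt "0 0 0 -4 -11 67 -1" --pt "0 0 0 -4 -11 40 -1" --squeeze 15

```text
time: 13.65
ee_pos: [0.5974, -0.1088, 0.0882]
eef_rot: [0.0, 1.0, 0.0, -0.001]
ft_force: [-0.7, -0.5, -0.7]
width: 0.0599
grip_force: 15.0
```

Call:
jog_arm --pt "0 0 0 10 0 -45 -1" --pt "0 0 0 40 15 -80 -1" --pt "0 0 0 70 45 -90 -1" --pt "0 0 0 85 85 -90 -1" --pt "0 0 0 85 130 -90 -1" --pt "0 0 0 85 175 -90 -1" --pt "0 0 0 85 220 -90 -1" --pt "0 0 0 85 265 -90 -1" --pt "0 0 0 85 310 -90 -1" --pt "0 0 0 85 350 -80 -1" --pt "0 0 0 85 385 -60 -1" --pt "0 0 0 85 397 -40 -1"

```text
time: 14.85
ee_pos: [0.5123, 0.2927, 0.1283]
eef_rot: [-0.002, 1.0, 0.001, 0.0]
ft_force: [-1.0, 0.3, -2.3]
width: 0.0595
grip_force: 15.0
```

Call:
jog_arm --pt "0 0 0 0 0 20 -1" --pt "0 0 0 0 0 60 -1" --pt "0 0 0 0 0 80 -1" --pt "0 0 0 0 0 85 -1" --pt "0 0 0 0 0 85 -1" --pt "0 0 0 0 0 85 -1"

```text
time: 15.45
ee_pos: [0.5143, 0.2885, 0.0451]
eef_rot: [0.0, 1.0, 0.001, 0.001]
ft_force: [0.2, -0.0, -1.0]
width: 0.0595
grip_force: 15.0
```

Call:
jog_arm --pt "0 0 0 0 0 10 -1" --pt "0 0 0 0 0 18 -1" --pt "0 0 0 0 0 18 -1" --pt "0 0 0 0 0 18 1" --pt "0 0 0 0 0 18 1" --pt "0 0 0 0 0 18 1" --pt "0 0 0 0 0 -20 1" --pt "0 0 0 0 0 -65 1" --pt "0 0 0 0 -20 -105 1" --pt "0 0 0 -30 -55 -115 1" --pt "0 0 0 -55 -95 -115 1" --pt "0 0 0 -70 -135 -115 1"

```text
time: 16.65
ee_pos: [0.5849, 0.1515, 0.1594]
eef_rot: [-0.0, 1.0, 0.0, 0.001]
ft_force: [-0.2, -0.9, -0.1]
width: 0.0871
grip_force: 0.0
```

Call:
jog_arm --pt "0 0 0 -23 -40 0 1" --pt "0 0 0 -23 -70 0 1" --pt "0 0 0 -23 -70 0 1" --pt "0 0 0 -23 -70 0 1" --pt "0 0 0 -23 -70 0 1"

```text
time: 17.15
ee_pos: [0.6061, 0.0845, 0.1585]
eef_rot: [-0.001, 1.0, 0.0, -0.0]
ft_force: [-0.1, 0.5, 0.2]
width: 0.0872
grip_force: 0.0
```

Run:
```python
from look import *
find([("white",.514,.288,.045,.06,.05),("blue",.52,.395,.04,.06,.05),("jar",.424,.401,.045,.07,.05),("tamper",.607,.0845,.07,.11,.05)])
s=status.read_state();print(s["ee_pos"],s["time"])
```

```text
white top 208 mid [0.5123 0.2858] ext [0.0585 0.06  ] ztop 0.05605851236934158
white side 175 mid [0.5139 0.2874] ext [0.0599 0.0626] ztop 0.054628705213953556
blue top 280 mid [0.5182 0.3934] ext [0.0605 0.0609] ztop 0.055516602751195535
blue side 220 mid [0.5206 0.3939] ext [0.0598 0.0646] ztop 0.05450859495270599
jar top 537 mid [0.4227 0.3985] ext [0.0501 0.0533] ztop 0.05837968900244563
jar side 205 mid [0.424 0.397] ext [0.0523 0.0578] ztop 0.05781324840620124
tamper side 183 mid [0.608  0.0799] ext [0.029  0.0228] ztop 0.102453182809589
[0.6061 0.0846 0.1585] 17.25
```

Call:
jog_arm --pt "0 0 0 -1 0 45 1" --pt "0 0 0 -1 0 80 1" --pt "0 0 0 -1 0 97 1" --pt "0 0 0 -1 0 97 -1" --pt "0 0 0 -1 0 97 -1" --pt "0 0 0 -1 0 97 -1" --pt "0 0 0 -1 0 97 -1" --pt "0 0 0 -1 0 97 -1" --pt "0 0 0 -1 0 97 -1" --pt "0 0 0 -1 0 97 -1" --pt "0 0 0 -1 0 77 -1" --pt "0 0 0 -1 0 47 -1" --squeeze 30

```text
time: 18.45
ee_pos: [0.6057, 0.0828, 0.1099]
eef_rot: [-0.0, 1.0, -0.001, -0.002]
ft_force: [0.7, -0.3, -3.0]
width: 0.0289
grip_force: 29.8
```

Call:
jog_arm --pt "0 0 0 10 5 -40 -1" --pt "0 0 0 40 25 -50 -1" --pt "0 0 0 75 50 -50 -1" --pt "0 0 0 110 80 -50 -1" --pt "0 0 0 145 110 -50 -1" --pt "0 0 0 170 140 -50 -1" --pt "0 0 0 190 175 -40 -1" --pt "0 0 0 190 200 -20 -1" --pt "0 0 0 190 210 10 -1" --pt "0 0 0 190 210 40 -1" --pt "0 0 0 190 210 50 -1" --pt "0 0 0 190 210 50 -1"

```text
time: 19.65
ee_pos: [0.4174, 0.2946, 0.062]
eef_rot: [-0.001, 1.0, 0.001, 0.0]
ft_force: [-0.2, 1.5, -0.4]
width: 0.0294
grip_force: 30.0
```

Call:
jog_arm --pt "0 0 0 0 0 0 -1" --pt "0 0 0 0 0 5 -1" --pt "0 0 0 0 0 5 -1"

```text
time: 19.95
ee_pos: [0.4189, 0.2936, 0.0596]
eef_rot: [0.0, 1.0, 0.001, 0.001]
ft_force: [-5.7, -3.7, 27.1]
width: 0.0291
grip_force: 30.0
```

Run:
```python
from h import *
c=camera("side");cv2.imwrite("pics/s2.png",cv2.resize(c["image"][90:260,90:320,::-1],(800,592),interpolation=cv2.INTER_CUBIC))
P=cloud(c)
s=status.read_state();print(s["ee_pos"],s["ft_force"],s["torque"])
Q=P.reshape(-1,3);Q=Q[(np.hypot(Q[:,0]-.418,Q[:,1]-.294)<.05)]
for a in np.arange(0,.12,.006):
    q=Q[(Q[:,2]>=a)&(Q[:,2]<a+.006)]
    if len(q)>3:print(round(a,3),len(q),q.min(0).round(3),q.max(0).round(3))
```

```text
[0.41891707 0.29355174 0.0595615 ] [-5.88603677 -4.00554705 26.47562243] [-0.87329597  1.27643214  0.06175585]
0.0 265 [0.369 0.245 0.002] [0.468 0.335 0.006]
0.006 79 [0.369 0.246 0.006] [0.459 0.326 0.012]
0.012 44 [0.391 0.262 0.012] [0.448 0.295 0.018]
0.018 47 [0.392 0.262 0.018] [0.445 0.289 0.024]
0.024 165 [0.392 0.263 0.024] [0.447 0.317 0.03 ]
0.03 16 [0.411 0.282 0.03 ] [0.427 0.293 0.035]
0.036 12 [0.408 0.28  0.036] [0.43  0.29  0.042]
0.042 15 [0.408 0.277 0.042] [0.431 0.29  0.048]
0.048 19 [0.407 0.278 0.048] [0.432 0.288 0.054]
0.054 10 [0.406 0.274 0.054] [0.433 0.292 0.06 ]
0.06 21 [0.406 0.269 0.06 ] [0.434 0.291 0.066]
0.066 23 [0.407 0.265 0.066] [0.432 0.287 0.072]
0.072 27 [0.405 0.266 0.072] [0.433 0.289 0.078]
0.078 23 [0.406 0.267 0.078] [0.434 0.289 0.084]
0.084 19 [0.407 0.265 0.084] [0.432 0.29  0.09 ]
0.09 18 [0.409 0.265 0.09 ] [0.431 0.269 0.096]
0.096 9 [0.409 0.264 0.097] [0.429 0.268 0.1  ]
```

View pics/s2.png

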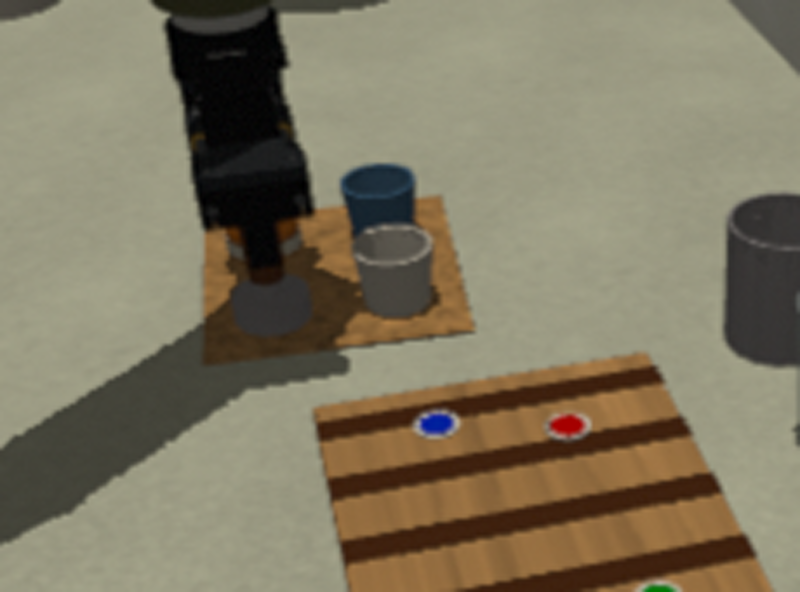

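The tamper's foot, at (272,305), stands flat on the mat. It slid down in the grip, so I can let go here. The blue dot is at (437,424) and the red dot at (568,425).

Call:
jog_arm --pt "0 0 0 0 0 -4 -1" --pt "0 0 0 0 0 -5 -1" --pt "0 0 0 0 0 -5 0" --pt "0 0 0 0 0 -5 1" --pt "0 0 0 0 0 -5 1" --pt "0 0 0 0 0 -5 1" --pt "0 0 0 0 0 -40 1" --pt "0 0 0 0 0 -85 1" --pt "0 0 0 0 0 -130 1" --pt "0 0 0 0 -40 -140 1" --pt "0 0 0 0 -85 -140 1" --pt "0 0 0 0 -130 -140 1"

```text
time: 21.2
ee_pos: [0.4174, 0.1617, 0.197]
eef_rot: [-0.0, 1.0, 0.0, 0.001]
ft_force: [1.0, -0.7, 0.8]
width: 0.0864
grip_force: 0.0
```

Call:
jog_arm --pt "0 0 0 -5 -40 0 1" --pt "0 0 0 -20 -85 0 1" --pt "0 0 0 -35 -135 0 1" --pt "0 0 0 -50 -185 0 1" --pt "0 0 0 -65 -235 0 1" --pt "0 0 0 -80 -285 0 1" --pt "0 0 0 -85 -335 0 1" --pt "0 0 0 -85 -385 0 1" --pt "0 0 0 -85 -435 0 1" --pt "0 0 0 -85 -485 0 1" --pt "0 0 0 -85 -519 0 1" --pt "0 0 0 -85 -519 0 1"

```text
time: 22.4
ee_pos: [0.4996, -0.3626, 0.1961]
eef_rot: [0.004, 1.0, -0.002, -0.001]
ft_force: [-1.6, -0.7, -0.6]
width: 0.0871
grip_force: 0.0
```

Call:
jog_arm --pt "0 0 0 0 0 0 1" --pt "0 0 0 0 0 0 1"

```text
time: 22.6
ee_pos: [0.5029, -0.3546, 0.1962]
eef_rot: [-0.001, 1.0, 0.001, -0.0]
ft_force: [0.1, -0.0, -0.0]
width: 0.0869
grip_force: 0.0
```

Run:
```python
from look import *
find([("white",.514,.288,.045,.06,.05),("blue",.52,.395,.04,.06,.05),("jar",.424,.401,.045,.07,.05),("tamper",.419,.294,.07,.11,.04),("tfoot",.419,.294,.02,.03,.04)])
s=status.read_state();print(s["ee_pos"],s["time"])
t=camera("top");d=camera("side");np.savez("t2.npz",**t);np.savez("s2.npz",**d)
im=t["image"][:,:,::-1]
cv2.imwrite("pics/t2.png",cv2.resize(im[180:315,200:380],(800,600),interpolation=cv2.INTER_CUBIC))
cv2.imwrite("pics/t2b.png",cv2.resize(im,(800,600)))
for nm,c in(("top",t),("side",d)):
  I=c["image"].astype(int);r,g,b=I[...,0],I[...,1],I[...,2];P=cloud(c)
  reg=(P[...,0]>.42)&(P[...,0]<.67)&(abs(P[...,1]+.018)<.165)&(P[...,2]<.03)
  for n,m in(("red",(r>2.5*g)&(r>2.5*b)&(r>80)),("yellow",(r>2.5*b)&(g>2.5*b)&(g>.75*r)&(g>100)),("green",(g>1.6*r)&(g>1.6*b)),("blue",(b>1.8*r)&(b>1.8*g))):
    v,u=np.nonzero(m&reg)
    if len(u): 
      px=(np.array([u.mean()+0,v.mean()]))/K; print(nm,n,len(u),(px*K).round(1),ray(c,px,.02).round(4),"depth",P[int(v.mean()),int(u.mean())].round(4))
```

```text
white top 207 mid [0.5123 0.2856] ext [0.0584 0.0611] ztop 0.05593912538799557
white side 176 mid [0.5138 0.2849] ext [0.0599 0.0622] ztop 0.05506103494834469
blue top 277 mid [0.5183 0.3938] ext [0.0606 0.0605] ztop 0.055244427802787335
blue side 217 mid [0.5206 0.3923] ext [0.0598 0.0655] ztop 0.05459912517912737
jar top 542 mid [0.4228 0.3987] ext [0.0502 0.0528] ztop 0.058278799682521795
jar side 202 mid [0.424  0.3989] ext [0.0524 0.0566] ztop 0.05808561698225214
tamper top 97 mid [0.4163 0.2896] ext [0.0284 0.0295] ztop 0.08884444951417743
tamper side 92 mid [0.4178 0.2833] ext [0.0288 0.0189] ztop 0.08763710455736652
tfoot top 423 mid [0.4155 0.2897] ext [0.0558 0.0577] ztop 0.02827924302196787
tfoot side 198 mid [0.4181 0.2873] ext [0.057  0.0506] ztop 0.02792715139651558
[ 0.5031 -0.3543  0.1965] 22.7
top red 59 [244.3 227.7] [0.5904 0.0668 0.02  ] depth [0.5916 0.0674 0.0232]
top green 63 [323.4 226. ] [ 0.5976 -0.1131  0.02  ] depth [ 0.5997 -0.112   0.0211]
top blue 67 [230.9 264.3] [0.5073 0.0946 0.02  ] depth [0.5078 0.0964 0.0224]
side yellow 74 [230.1 280.3] [ 0.4936 -0.1325  0.02  ] depth [ 0.4932 -0.1339  0.0224]
side blue 36 [214.8 211.1] [0.508  0.0999 0.02  ] depth [0.506  0.0987 0.0216]
```

View pics/t2b.png

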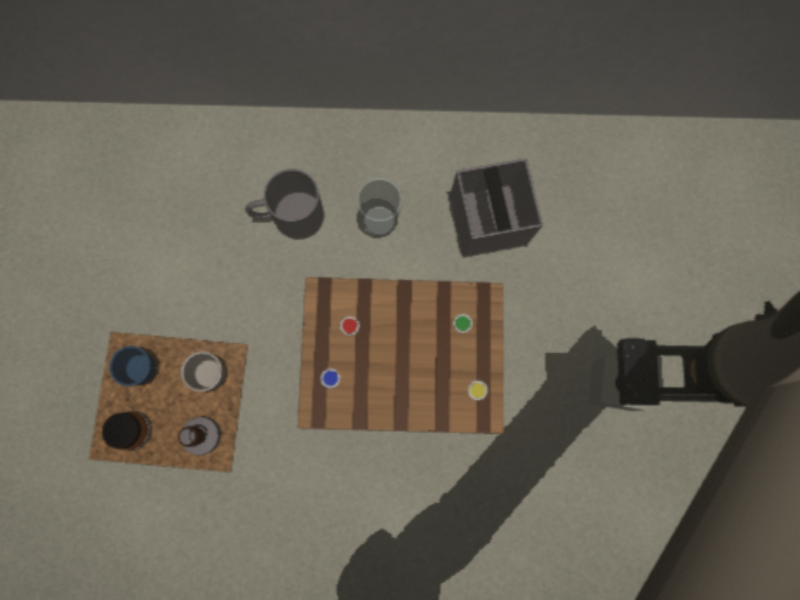

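All four objects stand on the mat. The dots are at red (349,326), green (463,323), yellow (478,391) and blue (330,378), and the gripper is over the dock. Next I'll get the yaw of the dock and pen, and refine the dot positions.

Run:
```python
from h import *
for n in("top","side"):
    P=cloud(dict(np.load(n+"0.npz"))).reshape(-1,3)
    for nm,a,b in(("pen",.07,.14),("pentop",.122,.14),("dock",.053,.0625)):
        q=P[(np.hypot(P[:,0]-.5045,P[:,1]+.3555)<(.06 if nm=="dock" else .016))&(P[:,2]>a)&(P[:,2]<b)]
        print(n,nm,len(q),cv2.minAreaRect((q[:,:2]*1000).astype(np.float32)))
t=dict(np.load("t2.npz"));d=dict(np.load("s2.npz"))
for nm,c,g in(("top",t,dict(red=(349.5,326),yellow=(478,391),green=(463,323.5),blue=(330.5,378.5))),("side",d,None)):
  I=c["image"].astype(np.uint8);hsv=cv2.cvtColor(I,cv2.COLOR_RGB2HSV).astype(int);P=cloud(c)
  reg=(P[...,0]>.43)&(P[...,0]<.66)&(abs(P[...,1]+.018)<.15)&(P[...,2]<.03)
  for n,x,y,h0 in(("red",.59,.067,0),("yellow",.493,-.1335,28),("green",.598,-.113,60),("blue",.507,.096,120)):
    h=hsv[...,0];dh=np.minimum(abs(h-h0),180-abs(h-h0))
    m=reg&(np.hypot(P[...,0]-x,P[...,1]-y)<.022)
    mc=m&(dh<9)&(hsv[...,1]>(190 if h0<30 else 110)) if n!="yellow" else m&(dh<6)&(hsv[...,1]>180)
    mw=m&(hsv[...,1]<60)&(hsv[...,2]>hsv[...,2][m].mean()*.8)
    for k,mm in(("col",mc),("stick",mc|mw)):
      v,u=np.nonzero(mm)
      if len(u):
        e=lambda a:(a.min()+a.max())/2
        print(nm,n,k,len(u),ray(c,np.array([u.mean(),v.mean()])/K,.02)[:2].round(4),"bbox",ray(c,np.array([e(u),e(v)])/K,.02)[:2].round(4))
  if g: print({k:ray(c,p,.02)[:2].round(4) for k,p in g.items()})
```

```text
top pen 214 ((503.7396545410156, -355.70233154296875), (20.44966697692871, 21.512353897094727), 2.8616318702697754)
top pentop 118 ((503.6441955566406, -355.86785888671875), (20.108524322509766, 21.21099090576172), 2.775181531906128)
top dock 739 ((503.85595703125, -356.1064453125), (71.9244155883789, 70.3945541381836), 81.87393188476562)
side pen 600 ((505.364990234375, -355.09588623046875), (20.916183471679688, 21.43916893005371), 2.6030964851379395)
side pentop 226 ((505.1852722167969, -354.6435546875), (20.031692504882812, 20.768007278442383), 3.631795644760132)
side dock 1533 ((505.72406005859375, -354.673095703125), (71.85267639160156, 70.14824676513672), 81.82695007324219)
top red stick 46 [0.5891 0.0667] bbox [0.5898 0.0664]
top yellow stick 57 [ 0.4932 -0.1377] bbox [ 0.4927 -0.1375]
top green col 59 [ 0.5977 -0.1133] bbox [ 0.5976 -0.1133]
top green stick 116 [ 0.5976 -0.1132] bbox [ 0.5976 -0.1133]
top blue col 74 [0.5073 0.0946] bbox [0.5068 0.0943]
top blue stick 144 [0.507  0.0953] bbox [0.5068 0.0954]
{'red': array([0.5893, 0.066 ]), 'yellow': array([ 0.49  , -0.1377]), 'green': array([ 0.5966, -0.1146]), 'blue': array([0.5059, 0.0935])}
side yellow col 71 [ 0.4933 -0.1323] bbox [ 0.4933 -0.1329]
side yellow stick 102 [ 0.4931 -0.1341] bbox [ 0.4939 -0.1345]
side blue col 37 [0.5079 0.1002] bbox [0.5074 0.1006]
side blue stick 60 [0.5057 0.1001] bbox [0.5048 0.0993]<stdin>:15: RuntimeWarning: Mean of empty slice.
  ret = ret.dtype.type(ret / rcount)
```

Call:
jog_arm --pt "0 0 0 -1 -1 45 1" --pt "0 0 0 -1 -1 85 1" --pt "0 0 0 -1 -1 116 1" --pt "0 0 0 -1 -1 116 0" --pt "0 0 0 -1 -1 116 -1" --pt "0 0 0 -1 -1 116 -1" --pt "0 0 0 -1 -1 116 -1" --pt "0 0 0 -1 -1 116 -1" --pt "0 0 0 -1 -1 116 -1" --pt "0 0 0 -1 -1 116 -1" --pt "0 0 0 -1 -1 116 -1" --pt "0 0 0 -1 -1 116 -1" --squeeze 30

```text
time: 24.0
ee_pos: [0.5034, -0.3569, 0.0805]
eef_rot: [-0.0, 1.0, 0.0, -0.0]
ft_force: [-0.0, 0.9, 1.1]
width: 0.0228
grip_force: 0.3
```

Call:
jog_arm --pt "0 0 0 0 0 0 -1" --pt "0 0 0 0 0 -20 -1" --pt "0 0 0 0 0 -50 -1" --pt "0 0 0 0 0 -80 -1" --pt "0 0 0 0 0 -105 -1" --pt "0 0 0 0 0 -105 -1" --pt "0 0 0 0 0 -105 -1"

```text
time: 24.7
ee_pos: [0.5034, -0.357, 0.1853]
eef_rot: [-0.0, 1.0, 0.0, 0.0]
ft_force: [-0.2, 0.2, -2.2]
width: 0.02
grip_force: 30.0
```

Run:
```python
from h import *
s=status.read_state();p=s["ee_pos"];print(p,s["ft_force"])
for n in("top","side"):
    c=camera(n);P=cloud(c).reshape(-1,3);np.savez(n+"3.npz",**c)
    q=P[(np.hypot(P[:,0]-p[0],P[:,1]-p[1])<.03)&(P[:,2]>.08)&(P[:,2]<.2)]
    for a in np.arange(.08,.2,.008):
        w=q[(q[:,2]>=a)&(q[:,2]<a+.008)]
        if len(w)>3: print(n,round(a,3),len(w),w.min(0).round(3)[:2],w.max(0).round(3)[:2])
cv2.imwrite("pics/s3.png",cv2.resize(c["image"][240:420,200:440,::-1],(800,600),interpolation=cv2.INTER_CUBIC))
```

```text
[ 0.50339624 -0.35697983  0.18532429] [-0.18466992  0.22138146 -2.19379691]
top 0.168 4 [ 0.516 -0.353] [ 0.518 -0.349]
top 0.184 12 [ 0.492 -0.341] [ 0.512 -0.339]
top 0.192 20 [ 0.491 -0.341] [ 0.512 -0.339]
side 0.112 16 [ 0.501 -0.36 ] [ 0.508 -0.357]
side 0.12 23 [ 0.5   -0.364] [ 0.509 -0.357]
side 0.128 30 [ 0.499 -0.363] [ 0.51  -0.358]
side 0.136 29 [ 0.499 -0.363] [ 0.509 -0.356]
side 0.144 24 [ 0.499 -0.363] [ 0.509 -0.359]
```

View pics/s3.png

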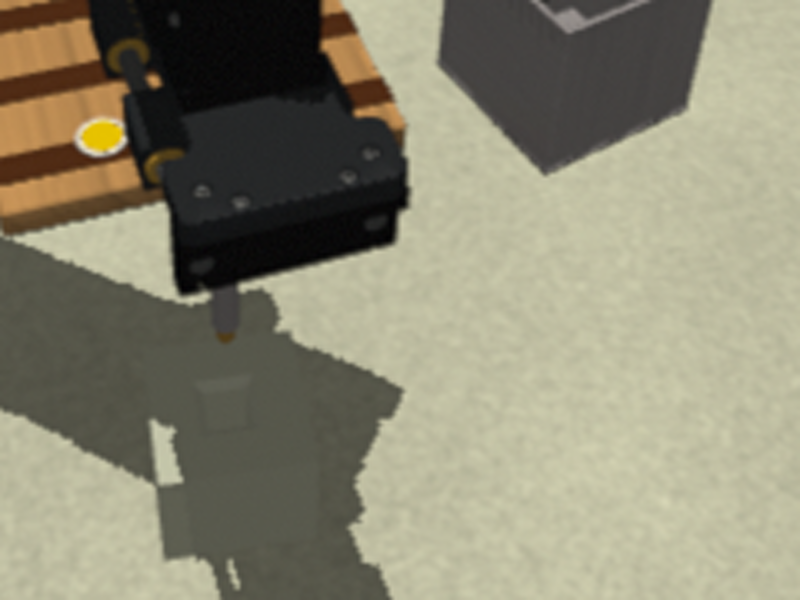

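The pen hangs upright with its tip at (225,338), clear of the dock. I'm moving it over to the red dot.

Call:
jog_arm --pt "0 0 0 -5 30 0 -1" --pt "0 0 0 -15 75 0 -1" --pt "0 0 0 -25 120 0 -1" --pt "0 0 0 -35 165 0 -1" --pt "0 0 0 -45 210 0 -1" --pt "0 0 0 -55 255 0 -1" --pt "0 0 0 -65 300 0 -1" --pt "0 0 0 -75 345 10 -1" --pt "0 0 0 -87 390 30 -1" --pt "0 0 0 -87 425 60 -1" --pt "0 0 0 -87 425 70 -1" --pt "0 0 0 -87 425 70 -1"

```text
time: 26.0
ee_pos: [0.5884, 0.0684, 0.1124]
eef_rot: [-0.001, 1.0, -0.001, -0.003]
ft_force: [-0.5, -1.2, -0.9]
width: 0.0195
grip_force: 30.0
```

Call:
jog_arm --pt "0 0 0 0 0 0 -1" --pt "0 0 0 0 0 0 -1" --pt "0 0 0 0 0 0 -1"

```text
time: 26.3
ee_pos: [0.5909, 0.0669, 0.1164]
eef_rot: [0.001, 1.0, 0.0, 0.001]
ft_force: [-0.9, -1.1, -0.7]
width: 0.0198
grip_force: 30.0
```

```bash
cat > wr.py <<'E'
from h import *
def wray(c,s,uv,h):
    f=c["fx"];x,y=uv[0]-c["cx"],uv[1]-c["cy"];r=np.hypot(x,y);th=r/f
    d=np.array([x/r*np.sin(th),y/r*np.sin(th),np.cos(th)])
    T=np.eye(4);T[:3,:3]=R.from_quat(s["eef_rot"]).as_matrix();T[:3,3]=s["ee_pos"]
    T=T@np.asarray(c["mount"]);o=T[:3,3];d=T[:3,:3]@d
    return o+d*(h-o[2])/d[2]
E
python3 - <<'E'
from wr import *
s=status.read_state();print(s["ee_pos"],s["time"])
c=camera("wrist");np.savez("w4.npz",**c)
cv2.imwrite("pics/w4.png",cv2.resize(c["image"][120:300,150:390,::-1],(800,600),interpolation=cv2.INTER_CUBIC))
E
```

```text
[0.59093641 0.06692203 0.11644997] 26.3
```

View pics/w4.png

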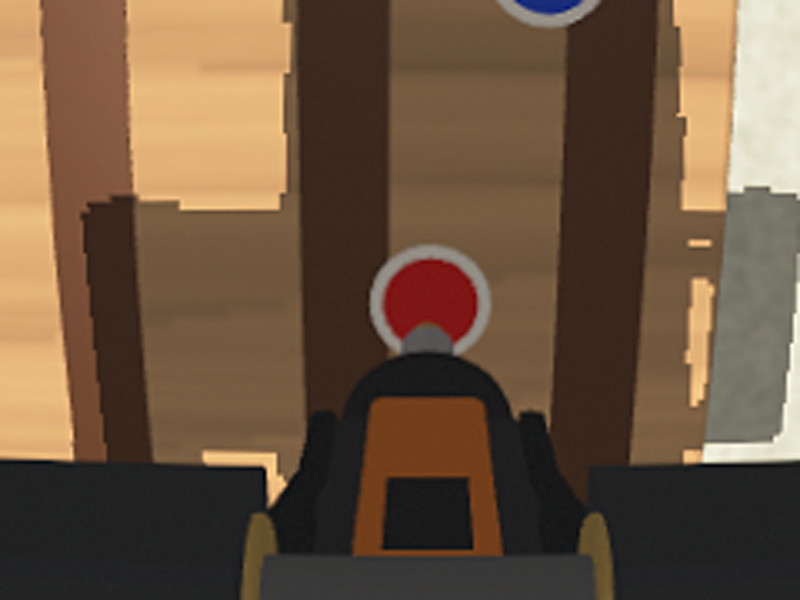

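The dot centre is at crop (431,303), and the pen shaft reaches over its lower edge at (427,325).

```bash
cat >> wr.py <<'E'
def wproj(c,s,P):
    T=np.eye(4);T[:3,:3]=R.from_quat(s["eef_rot"]).as_matrix();T[:3,3]=s["ee_pos"]
    T=np.linalg.inv(T@np.asarray(c["mount"]));q=T[:3,:3]@np.asarray(P)+T[:3,3]
    r=np.hypot(q[0],q[1]);return np.array([c["cx"],c["cy"]])+c["fx"]*np.arctan2(r,q[2])*q[:2]/r
E
python3 - <<'E'
from wr import *
s=status.read_state();c=dict(np.load("w4.npz"))
f=lambda x,y:(150+x*.3,120+y*.3)
print("red",wray(c,s,f(431,303),.02),"blue edge bottom",wray(c,s,f(549,27),.02))
e=s["ee_pos"]
for dz in(-.0755,-.0635,-.0205): 
    for dx in(0,-.006):print(dz,dx,(wproj(c,s,e+[dx,0,dz])-[150,120])/.3)
s1={"ee_pos":np.array([.49879729,.07222848,.13253435]),"eef_rot":np.array([0,1,0,-.001])}
E
```

```text
red [0.59065957 0.06829825 0.02      ] blue edge bottom [0.52241811 0.09622132 0.02      ]
-0.0755 0 [426.44143716 330.84868037]
-0.0755 -0.006 [426.40216097 306.05024458]
-0.0635 0 [426.4846365  348.53747469]
-0.0635 -0.006 [426.44392205 322.69250139]
-0.0205 0 [426.67871435 428.32522958]
-0.0205 -0.006 [426.63237941 398.08763859]
```

Call:
jog_arm --pt "0 0 0 0 1 10 -1" --pt "0 0 0 0 1 17 -1" --pt "0 0 0 0 1 20 -1" --pt "0 0 0 0 1 22 -1" --pt "0 0 0 0 1 24 -1" --pt "0 0 0 0 1 25 -1" --pt "0 0 0 0 1 25 -1" --pt "0 0 0 0 1 25 -1"

```text
time: 27.15
ee_pos: [0.5904, 0.069, 0.0907]
eef_rot: [0.0, 1.0, 0.0, 0.0]
ft_force: [-1.2, -0.0, 1.0]
width: 0.0201
grip_force: 30.0
```

Call:
jog_arm --pt "0 0 0 0 -1 0 -1" --pt "0 0 0 0 -1 0 -1" --pt "0 0 0 0 -1 0 -1" --pt "0 0 0 0 -1 0 -1" --pt "0 0 0 0 -1 0 -1" --pt "0 0 0 0 -1 0 -1" --pt "0 0 0 0 -1 0 -1" --pt "0 0 0 0 -1 0 -1" --pt "0 0 0 0 -1 0 -1" --pt "0 0 0 0 -1 0 -1" --pt "0 0 0 0 -1 0 -1" --pt "0 0 0 0 -1 0 -1"

```text
time: 28.35
ee_pos: [0.5904, 0.068, 0.0905]
eef_rot: [-0.0, 1.0, 0.0, 0.0]
ft_force: [1.2, 1.4, 0.8]
width: 0.0198
grip_force: 30.0
```

Run:
```python
from look import *
from wr import *
s=status.read_state();print(s["ee_pos"],s["ft_force"])
c=camera("wrist");np.savez("w5.npz",**c)
I=cv2.cvtColor(c["image"],cv2.COLOR_RGB2HSV).astype(int)
m=((I[...,0]<6)|(I[...,0]>174))&(I[...,1]>200)&(I[...,2]>60);v,u=np.nonzero(m);print("red px",len(u),u.min(),u.max(),v.min(),v.max(),wray(c,s,((u.min()+u.max()+1)/2,v.min()),.02))
m=(abs(I[...,0]-118)<10)&(I[...,1]>180)&(I[...,2]>60);v,u=np.nonzero(m);print("blue",len(u),wray(c,s,(u.mean(),v.mean()),.02))
find([("white",.514,.288,.045,.06,.05),("blue",.52,.395,.04,.06,.05),("jar",.424,.401,.045,.07,.05),("tamper",.419,.294,.07,.11,.04)])
```

```text
[0.5904 0.068  0.0905] [1.2033 1.4479 0.8049]
red px 337 263 292 208 228 [0.5798 0.0681 0.02  ]
blue 816 [0.5072 0.0953 0.02  ]
white top 211 mid [0.5123 0.2853] ext [0.0585 0.0604] ztop 0.05625554492581408
white side 177 mid [0.5136 0.2856] ext [0.0599 0.0632] ztop 0.054953605473082964
blue top 275 mid [0.5182 0.3939] ext [0.0605 0.0625] ztop 0.055987899302792396
blue side 222 mid [0.5206 0.3944] ext [0.0601 0.0639] ztop 0.05459824885810345
jar top 538 mid [0.4228 0.3986] ext [0.0502 0.0525] ztop 0.05829375200112108
jar side 201 mid [0.424  0.3984] ext [0.0524 0.0542] ztop 0.057985086694594234
tamper top 98 mid [0.4163 0.289 ] ext [0.0285 0.029 ] ztop 0.08903428533735554
tamper side 93 mid [0.4178 0.2829] ext [0.0289 0.0227] ztop 0.08741005625307174
```

Call:
jog_arm --pt "0 0 0 0 0 -15 -1" --pt "0 0 0 5 -10 -40 -1" --pt "0 0 0 25 -45 -40 -1" --pt "0 0 0 45 -85 -40 -1" --pt "0 0 0 65 -125 -40 -1" --pt "0 0 0 85 -165 -40 -1" --pt "0 0 0 97 -200 -40 -1" --pt "0 0 0 97 -204 -30 -1" --pt "0 0 0 97 -204 -20 -1" --pt "0 0 0 97 -204 -20 -1" --pt "0 0 0 97 -204 -20 -1" --pt "0 0 0 97 -204 -20 -1"

```text
time: 29.7
ee_pos: [0.4938, -0.135, 0.1107]
eef_rot: [-0.001, 1.0, 0.0, -0.0]
ft_force: [-0.3, -0.3, -0.6]
width: 0.02
grip_force: 30.0
```

```bash
cat > dot.py <<'E'
from wr import *
import sys
s=status.read_state();print(s["ee_pos"],s["ft_force"],s["time"])
c=camera("wrist")
I=cv2.cvtColor(c["image"],cv2.COLOR_RGB2HSV).astype(int)
for n,h in(("yellow",27),("green",65),("blue",118)):
    m=((abs(I[...,0]-h)<(5 if h<30 else 12))&(I[...,1]>(185 if h<30 else 150))&(I[...,2]>60)).astype(np.uint8)
    k,l,st,ce=cv2.connectedComponentsWithStats(m)
    for j in range(1,k):
        x,y,w,hh,a=st[j]
        if a>150: print(n,a,st[j],"bbox",wray(c,s,(x+w/2-.5,y+hh/2-.5),.02)[:2].round(4),"from top edge",(wray(c,s,(x+w/2-.5,y),.02)[:2]+[.012,0]).round(4))
E
python3 dot.py
```

```text
[ 0.49381564 -0.1350096   0.11066637] [-0.29855417 -0.30259027 -0.62113061] 29.7
yellow 503 [264 198  28  25 503] bbox [ 0.491  -0.1354] from top edge [ 0.4929 -0.1354]
green 244 [267 315  22  15 244] bbox [ 0.6023 -0.1353] from top edge [ 0.606  -0.1353]
blue 283 [500 215  18  22 283] bbox [0.5072 0.0956] from top edge [0.5082 0.0926]
```

Call:
jog_arm --pt "0 0 0 1 0 7 -1" --pt "0 0 0 1 0 13 -1" --pt "0 0 0 1 0 17 -1" --pt "0 0 0 1 0 20 -1" --pt "0 0 0 1 0 20 -1" --pt "0 0 0 1 0 20 -1" --pt "0 0 0 1 0 20 -1" --pt "0 0 0 1 0 20 -1" --pt "0 0 0 1 0 20 -1" --pt "0 0 0 1 0 20 -1" --pt "0 0 0 1 0 20 -1" --pt "0 0 0 1 0 20 -1"

```text
time: 30.95
ee_pos: [0.4924, -0.136, 0.0905]
eef_rot: [-0.0, 1.0, 0.0, 0.0]
ft_force: [-1.7, 1.2, 1.5]
width: 0.0195
grip_force: 30.0
```

Call:
jog_arm --pt "0 0 0 0 0 0 -1" --pt "0 0 0 0 0 0 -1" --pt "0 0 0 0 0 0 -1" --pt "0 0 0 0 0 0 -1" --pt "0 0 0 0 0 -15 -1" --pt "0 0 0 -5 0 -20 -1" --pt "0 0 0 -40 8 -20 -1" --pt "0 0 0 -80 18 -20 -1" --pt "0 0 0 -104 22 -20 -1" --pt "0 0 0 -104 22 -20 -1" --pt "0 0 0 -104 22 -20 -1" --pt "0 0 0 -104 22 -20 -1"

```text
time: 32.15
ee_pos: [0.5956, -0.1147, 0.1102]
eef_rot: [0.001, 1.0, -0.0, -0.0]
ft_force: [0.5, 0.6, -0.5]
width: 0.0199
grip_force: 30.0
```

```bash
python3 dot.py
```

```text
[ 0.59560408 -0.11466428  0.11024484] [ 0.50894931  0.64717364 -0.45209547] 32.15
green 412 [267 203  28  25 412] bbox [ 0.5968 -0.1126] from top edge [ 0.5987 -0.1126]
green 273 [267 315  22  15 273] bbox [ 0.7037 -0.1152] from top edge [ 0.7074 -0.1152]
blue 361 [499 108  18  25 361] bbox [0.5071 0.0952] from top edge [0.508  0.0944]
```

Call:
jog_arm --pt "0 0 0 -2 2 7 -1" --pt "0 0 0 -2 2 13 -1" --pt "0 0 0 -2 2 17 -1" --pt "0 0 0 -2 2 20 -1" --pt "0 0 0 -2 2 20 -1" --pt "0 0 0 -2 2 20 -1" --pt "0 0 0 -2 2 20 -1" --pt "0 0 0 -2 2 20 -1" --pt "0 0 0 -2 2 20 -1" --pt "0 0 0 -2 2 20 -1" --pt "0 0 0 -2 2 20 -1" --pt "0 0 0 -2 2 20 -1"

```text
time: 33.4
ee_pos: [0.5984, -0.112, 0.0905]
eef_rot: [-0.0, 1.0, 0.0, 0.0]
ft_force: [-0.8, 1.1, 0.1]
width: 0.02
grip_force: 30.0
```

Call:
jog_arm --pt "0 0 0 0 0 0 -1" --pt "0 0 0 0 0 0 -1" --pt "0 0 0 0 0 0 -1" --pt "0 0 0 0 0 0 -1" --pt "0 0 0 0 0 -20 -1" --pt "0 0 0 5 5 -30 -1" --pt "0 0 0 25 45 -30 -1" --pt "0 0 0 45 85 -30 -1" --pt "0 0 0 65 130 -30 -1" --pt "0 0 0 80 170 -30 -1" --pt "0 0 0 90 205 -25 -1" --pt "0 0 0 90 208 -20 -1"

```text
time: 34.6
ee_pos: [0.5067, 0.1017, 0.1105]
eef_rot: [-0.004, 1.0, 0.001, 0.0]
ft_force: [0.4, 0.3, -0.5]
width: 0.0196
grip_force: 30.0
```

Call:
jog_arm --pt "0 0 0 0 0 0 -1" --pt "0 0 0 0 0 0 -1" --pt "0 0 0 0 0 0 -1"

```text
time: 34.9
ee_pos: [0.5089, 0.0946, 0.1108]
eef_rot: [0.001, 1.0, -0.0, 0.0]
ft_force: [0.3, 1.0, -0.6]
width: 0.0201
grip_force: 30.0
```

```bash
python3 dot.py
```

```text
[0.50885573 0.09455416 0.11075119] [ 0.33880205  0.98655831 -0.60000359] 34.9
yellow 290 [ 34 186  17  22 290] bbox [ 0.4921 -0.1359] from top edge [ 0.4936 -0.1335]
green 256 [267 315  22  15 256] bbox [0.6175 0.0939] from top edge [0.6212 0.0939]
blue 509 [265 198  29  25 509] bbox [0.5061 0.0954] from top edge [0.508  0.0954]
```

Call:
jog_arm --pt "0 0 0 1 1 7 -1" --pt "0 0 0 1 1 13 -1" --pt "0 0 0 1 1 17 -1" --pt "0 0 0 1 1 20 -1" --pt "0 0 0 1 1 20 -1" --pt "0 0 0 1 1 20 -1" --pt "0 0 0 1 1 20 -1" --pt "0 0 0 1 1 20 -1" --pt "0 0 0 1 1 20 -1" --pt "0 0 0 1 1 20 -1" --pt "0 0 0 1 1 20 -1" --pt "0 0 0 1 1 20 -1"

```text
time: 36.15
ee_pos: [0.5074, 0.097, 0.0905]
eef_rot: [0.0, 1.0, 0.0, 0.0]
ft_force: [-1.8, -0.7, 1.9]
width: 0.0201
grip_force: 30.0
```

Run:
```python
from look import *
fs=[]
for i in range(6):
    c=camera("side");s=status.read_state();fs.append(s["ft_force"])
e=s["ee_pos"];print(e,np.mean(fs,0))
P=cloud(c);
q=P[(np.hypot(P[...,0]-e[0],P[...,1]-e[1])<.022)]
for a in np.arange(.02,.1,.006):
    w=q[(q[:,2]>=a)&(q[:,2]<a+.006)]
    if len(w)>2: print(round(a,3),len(w),w.min(0).round(3)[:2],w.max(0).round(3)[:2])
v,u=np.nonzero(np.hypot(P[...,0]-e[0],P[...,1]-e[1])<.02);r,k=int(v.mean()),int(u.mean())
cv2.imwrite("pics/s6.png",cv2.resize(c["image"][r-45:r+45,k-60:k+60,::-1],(800,600),interpolation=cv2.INTER_CUBIC));print(r,k)
find([("white",.514,.288,.045,.06,.05),("blue",.52,.395,.04,.06,.05),("jar",.424,.401,.045,.07,.05),("tamper",.419,.294,.07,.11,.04)])
```

```text
[0.5074 0.097  0.0905] [-0.7495 -0.7294  1.1189]
0.02 125 [0.486 0.076] [0.529 0.117]
0.026 8 [0.506 0.092] [0.516 0.095]
0.032 11 [0.504 0.089] [0.512 0.096]
0.038 11 [0.504 0.089] [0.514 0.096]
0.044 10 [0.505 0.089] [0.515 0.094]
0.05 11 [0.504 0.089] [0.515 0.097]
0.056 13 [0.504 0.089] [0.516 0.096]
0.062 3 [0.506 0.09 ] [0.513 0.091]
0.068 18 [0.494 0.081] [0.522 0.098]
0.074 57 [0.494 0.079] [0.524 0.107]
0.08 16 [0.5   0.086] [0.519 0.089]
0.086 5 [0.498 0.079] [0.515 0.084]
0.092 23 [0.497 0.076] [0.518 0.113]
0.098 21 [0.498 0.077] [0.518 0.081]
198 213
white top 208 mid [0.5124 0.2854] ext [0.0587 0.0609] ztop 0.05610969119944964
white side 12 mid [0.4861 0.2863] ext [0.0046 0.0273] ztop 0.055397669661673074
blue top 276 mid [0.5181 0.3933] ext [0.0607 0.0612] ztop 0.05559475135490621
jar top 537 mid [0.4228 0.3982] ext [0.0502 0.0535] ztop 0.05813241758640273
jar side 199 mid [0.424 0.398] ext [0.0523 0.0543] ztop 0.0578662685130672
tamper top 95 mid [0.4163 0.2895] ext [0.0285 0.0288] ztop 0.08945895579572208
tamper side 93 mid [0.4178 0.2832] ext [0.0288 0.0181] ztop 0.0879266811292285
```

View pics/s6.png

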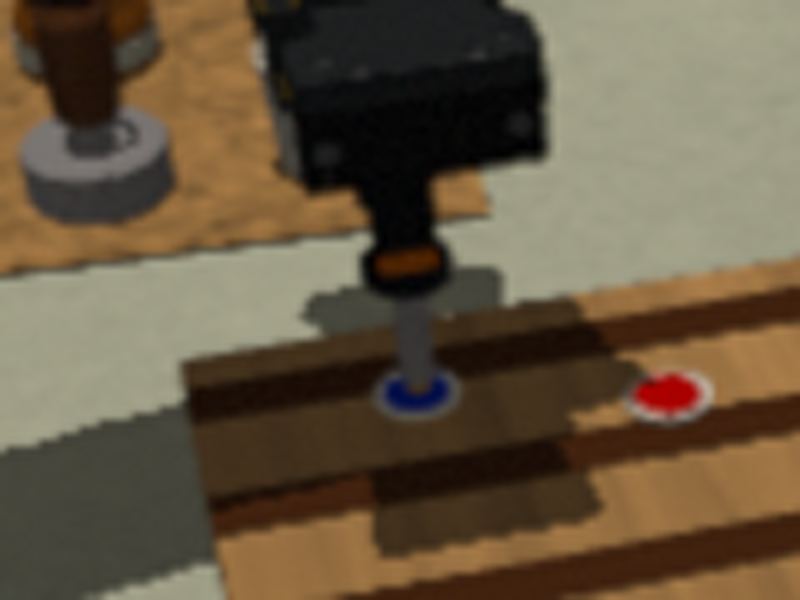

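The pen tip sits inside the blue dot at (417,388), and the collar height agrees with about 5 mm of tip compression. Now the pen goes back to the dock.

Call:
jog_arm --pt "0 0 0 0 0 -20 -1" --pt "0 0 0 0 -10 -60 -1" --pt "0 0 0 0 -50 -95 -1" --pt "0 0 0 0 -95 -95 -1" --pt "0 0 0 0 -140 -95 -1" --pt "0 0 0 0 -190 -95 -1" --pt "0 0 0 3 -240 -95 -1" --pt "0 0 0 3 -290 -95 -1" --pt "0 0 0 3 -340 -95 -1" --pt "0 0 0 3 -385 -95 -1" --pt "0 0 0 3 -425 -95 -1" --pt "0 0 0 3 -452 -95 -1"

```text
time: 37.75
ee_pos: [0.5037, -0.358, 0.1852]
eef_rot: [0.001, 1.0, -0.0, -0.0]
ft_force: [-0.5, 0.9, -1.1]
width: 0.02
grip_force: 30.0
```

Call:
jog_arm --pt "0 0 0 0 0 10 -1" --pt "0 0 0 0 0 20 -1" --pt "0 0 0 0 0 20 -1" --pt "0 0 0 0 0 20 -1"

```text
time: 38.15
ee_pos: [0.5049, -0.3534, 0.1651]
eef_rot: [-0.001, 1.0, 0.001, -0.0]
ft_force: [-0.2, -0.0, -1.8]
width: 0.0196
grip_force: 30.0
```

Call:
jog_arm --pt "0 0 0 0 -2 10 -1" --pt "0 0 0 0 -2 25 -1" --pt "0 0 0 0 -2 35 -1" --pt "0 0 0 0 -2 45 -1" --pt "0 0 0 0 -2 55 -1" --pt "0 0 0 0 -2 65 -1" --pt "0 0 0 0 -2 75 -1" --pt "0 0 0 0 -2 81 -1" --pt "0 0 0 0 -2 83 -1" --pt "0 0 0 0 -2 83 -1"

```text
time: 39.15
ee_pos: [0.5044, -0.357, 0.0823]
eef_rot: [0.0, 1.0, 0.0, -0.0]
ft_force: [0.5, -0.2, -0.5]
width: 0.0199
grip_force: 30.0
```

Call:
jog_arm --pt "0 0 0 0 0 1 -1" --pt "0 0 0 0 0 1 -0.4" --pt "0 0 0 0 0 1 0" --pt "0 0 0 0 0 1 1" --pt "0 0 0 0 0 1 1" --pt "0 0 0 0 0 1 1" --pt "0 0 0 0 0 1 1" --pt "0 0 0 0 0 -30 1" --pt "0 0 0 0 0 -75 1" --pt "0 0 0 0 0 -120 1" --pt "0 0 0 0 0 -150 1"

```text
time: 40.25
ee_pos: [0.5047, -0.3577, 0.2358]
eef_rot: [0.0, 1.0, -0.001, 0.001]
ft_force: [0.7, 0.3, -0.7]
width: 0.0849
grip_force: 0.0
```

Call:
jog_arm --pt "0 0 0 30 30 0 1" --pt "0 0 0 60 70 0 1" --pt "0 0 0 80 115 0 1" --pt "0 0 0 80 160 0 1" --pt "0 0 0 80 160 0 1" --pt "0 0 0 80 160 0 1"

```text
time: 40.85
ee_pos: [0.4246, -0.1961, 0.2328]
eef_rot: [-0.001, 1.0, 0.0, 0.001]
ft_force: [-0.6, -1.0, 0.3]
width: 0.0872
grip_force: 0.0
```

Run:
```python
from look import *
find([("white",.514,.288,.045,.06,.05),("blue",.52,.395,.04,.06,.05),("jar",.424,.401,.045,.07,.05),("tamper",.418,.289,.07,.11,.04),("pentop",.5045,-.3555,.12,.15,.03),("penlow",.5045,-.3555,.07,.1,.025)])
t=camera("top");d=camera("side")
cv2.imwrite("pics/f.png",np.hstack([cv2.resize(t["image"],(400,300)),cv2.resize(d["image"],(400,300))])[:,:,::-1])
```

```text
white top 213 mid [0.5125 0.2858] ext [0.0588 0.0615] ztop 0.055704433583971084
white side 111 mid [0.5248 0.2864] ext [0.039  0.0615] ztop 0.054865953097157916
blue top 277 mid [0.5181 0.3931] ext [0.0603 0.0607] ztop 0.05553572388368129
blue side 125 mid [0.5332 0.3945] ext [0.0344 0.068 ] ztop 0.05468619258553773
jar top 530 mid [0.4228 0.3982] ext [0.0503 0.0527] ztop 0.05831494708476114
tamper top 96 mid [0.4163 0.2897] ext [0.0284 0.0286] ztop 0.08920771402179212
pentop side 252 mid [ 0.5063 -0.3581] ext [0.0207 0.0207] ztop 0.13344625315537906
penlow side 203 mid [ 0.5064 -0.3587] ext [0.02 0.02] ztop 0.09687710565061092
```

View pics/f.png

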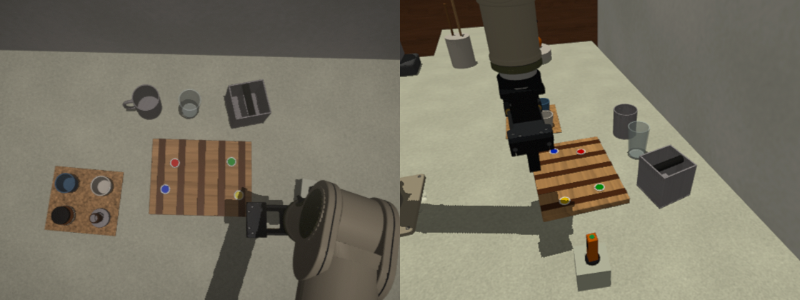

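The pen stands in its dock at (592,250) in the right half, the four objects are on the mat at (85,200) in the left half, and the bystanders haven't moved.

```bash
python3 -c "
from bench import order
print(order.close_job())"
```

```text
the job is handed in; nothing more can be done
None
```

I handed the job in; no verdict came back. By the last camera check, both cups, the jar and the tamper stand on the mat, all four dots were pressed in order (red, yellow, green, blue), and the pen is back upright in its dock with the bystanders untouched.

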